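Lock the carving cradle's height adjuster

ROBOT

A 6-joint arm with a two-finger parallel gripper is mounted at the origin on the work surface. World frame = base frame: x ahead of the robot, y to its left, z up, the work surface at z = 0. Lengths are in m, angles in rad, forces in N, time in s.
With the tool pointing down it reaches from about 0.35 to 0.925 m from the base axis. Payload 6.4 kg.
Tool frame: the origin (TCP) lies at the very end of the fingers, on their centre line; the grasp point (between the pads) lies 19 mm behind it (tcp_to_grasp is the distance from the TCP to the grasp point, in m); z points along the fingers, y is the line along which they close (so a half turn about z gives the same grasp; the last joint's range is limited). The gripper opens to 94 mm and grips with 3 to 60 N. Pads are 16 mm wide; open, the fingers measure 119 mm over their backs; the gripper's body (75 mm by 177 mm) begins 78 mm behind the grasp point.
Start: joints at [-0.174, 0.245, 1.558, -0, 1.339, -0.174], TCP at [0.65, 0, 0.205] pointing down, gripper open.
Joint ranges: [-3.13, 3.13], [-1.02, 2.26], [0.13, 2.54], [-0.95, 4.09], [0.21, 2.88], [-2.74, 2.74]. Speed limits (rad/s): [2.57, 2.57, 3.14, 3.14, 3.14, 3.14].

INTERFACE

Orientations are given as a rotation vector (axis times angle).
In Python, from station import observe, snapshot, job_done, regions_of, tcp_to_grasp gives the robot as it stands.
- The arm moves only by the tool apply_moves, never from a script. Its argument "steps" is a list of rows, each an object of numbers: "gripper": the gripper's target within -1 to 1 (shut at 1, half-way at 0, fully open at -1); "x", "y", "z": the shift along the tool's x, y, z in m; "ax", "ay", "az": the turn, a rotation vector about the tool's x, y, z in degrees. A call has exactly 10 rows; each row is the pose to reach, as a shift and turn from the pose commanded when the call began, along the tool's axes at that moment; what a row does not reach only later rows make up. A row lasts 1/10 s, in which the tool goes at most 50 mm and 8.59 degrees, less where a joint would pass 70% of its speed; a pose out of reach is approached as far as the arm can. A call with a gripper value outside its range is refused whole. The fingers move at their own pace and stop on an object; "newtons" is the grip in N (left out, the last holds). Time passes only in rows, so rows that repeat a pose let the fingers close, or fill a call up. It gives the time, the measured TCP pose, the force, the opening and the grip force at its end, in the units of the state.
- observe(): the state, without advancing time (a new reading comes with each control period).
- snapshot(name): name is "scene" or "side" or "wrist"; returns a dict with "image" (400x640x3 uint8, red, green, blue), "mtx" (3x3 intrinsics, pixels), "pose" (4x4, takes a point from camera to world coordinates); the wrist camera has in their place "T_tool_cam" (4x4, takes a point from camera to tool coordinates, whose origin is the TCP and whose axes are the flange's). Camera axes: x right, y down, z forward; pixel columns grow to the right and rows downward; lengths in m; the calibration is good to about 2 mm. A picture is of the moment at which its call begins: read the wrist's pose just before it. There is no depth.
- job_done(): hands the job in; it is judged then, once.
Trained networks look in the newest picture that a camera, given by its name, has taken for a name from the list of things; names that differ only in an ending like _2 or _b are one class to them, and where a whole thing is asked for, a point or a joint stands for the part that bears it (a point fixed in the world has none). Each returns a list of dicts, best first, with "score" (0 to 1); they miss things now and then, are a little off and sometimes report something else, mostly with a low value. They report only what shows in the picture. A call takes as long as a camera call. They do not tell look-alikes from the thing itself.
- regions_of(camera, query): "region" (400x640 bool, what is visible of it) and "bbox" ([left, top, right, bottom] in pixels, round what is visible of it).
The state is a dict: "clock": time; "joint_pos": joint angles; "joint_velocities": joint speeds; "joint_torque": joint torques, N m; "tcp_pos": TCP position; "tcp_rot": TCP orientation; "contact_force": force on the tool from outside, world axes, zero at the start; "moment": the same for the moment, N m; "finger_gap": finger opening in m; "grasp_force": force on a finger pad.
Only numpy, scipy, OpenCV 4.12 (cv2) and the standard library are available. Lean on these libraries where they do the work, as an engineer would, in place of code of your own. Each camera call takes 0.05 s, during which the arm holds its last target. There are 200 camera calls.

TASK

Lock the height adjuster of the carving cradle without losing its setting: set the orange-handled holding key down over the flats of the steel barrel, fully home, with its arm beside the brass stop peg so that the peg keeps the barrel from turning, then turn the brass knurled lock ring clockwise until it has taken up its slack and is nipped up firmly but not overtightened. The barrel itself must not turn by more than about 15 degrees at any time; leave the key sitting on the barrel and do not disturb the other things on the bench.

Things in the scene. Friction and masses are not known exactly. Their poses are not given: they have to be found in the camera images.
- cradle: Fixed plywood base 280 x 250 x 18 mm, origin under its centre, +x away from the robot at yaw 0. Carries a low carved panel on its far part (top 41 mm above the bench) and, at (-90, 60) mm, the upright adjuster: steel housing (flange 92 mm across, top 26 mm above the bench, then a neck 46 mm across), the lock ring, and the barrel through them.
- seat (a point): Centre of the barrel's round shoulder (48 mm across), 74 mm above the bench, on the vertical barrel axis; turns with the barrel. The key's underside rests here. Above it the tang: 20 mm high, 26 mm long (x), 18 mm wide (y) in its lower 12 mm, tapering to 12 mm at the top. x points to where the key's arm must go: beside the peg, with a 1 to 5 mm free gap.
- peg (a point): Brass stop peg on the cradle, 16 mm across, top 100 mm above the bench; this point is on its axis, 80 mm up; axes as the cradle's. It is 130 mm from the barrel axis along the key's arm, on the arm's clockwise (cradle -x) side, and stops it when the barrel is dragged clockwise. A wooden rest block (60 x 24 mm, top 74 mm up) beside it, 122 to 146 mm from the barrel, carries the arm.
- ring_mid (a point): Centre of the brass knurled lock ring, 60 mm across, 22 mm high (45 to 67 mm above the bench), on the barrel axis; turns with the ring. Fingertips have room beside it down to 26 mm above the bench. Clockwise from above tightens: first 0.25 to 0.85 rad of free slack (not measured, 0.1 N m), then it meets the housing and takes 0.35 N m plus 1 N m per rad.
- nip (a joint): How far the lock ring has been nipped past first meeting the housing, rad: 0 while there is slack, growing as it is tightened clockwise under load. Loose 0, properly nipped 0.08 to 0.30, overtightened above 0.30. It stays where it is left.
- key: Holding key, 0.22 kg, 12 mm thick, lying flat on the bench: dark steel fork and flat arm with an orange grip block. Origin at the underside in the centre of the fork's slot. The slot, 20 mm wide, is open at x = -15 mm and closed at x = +15 mm; fork 36 mm wide over all; arm 18 mm wide along +x, to x = 150 mm.
- key_grip (a point): Centre of the key's orange grip block, 44 mm long along the key's x, 16 mm wide (y), from 12 to 36 mm above the key's underside; 66 mm from the key's origin along x. Height 24 mm above the underside.
- key_end (a point): Point on the arm's centre line 130 mm from the key's origin, at mid thickness; lies beside the peg when the key is fitted.
- gouge_wide: Bystander: gouge with wooden handle, 225 mm long, loose, 26 mm high.
- gouge_narrow: Bystander: narrow gouge, 225 mm long, loose.
- mallet: Bystander: wooden mallet, loose, 75 mm high.
- wax_tin: Bystander: yellow wax tin, 80 mm across, 45 mm high, loose.
- spare_ring: Bystander: a spare brass ring lying on the bench, 60 mm across, 22 mm high, loose. Not used.
- sanding_block: Bystander: cork sanding block 110 x 65 x 35 mm, loose.
- wrench: Bystander: ordinary wrench, loose.
- glue: Bystander: glue bottle, 60 mm across, 150 mm high, loose.
- barrel (a joint): Angle of the barrel, rad, growing anticlockwise seen from above. It turns with little friction (0.05 N m) and, unless held, follows the lock ring, which drags it with 0.1 N m while loose and more when nipped.
- red_mark (a point): End of a red stripe on top of the tang, 12 mm off the barrel axis towards the key's arm; shows whether the barrel has turned.
Things that resemble listed ones, but are neither listed nor needed, are in the scene too. There is more than one size of the key; the job needs the smallest.

How it is judged:
On the way, in this order (a step that is already met when the one before it is completed fails the run):
1. the key sits fully home on the barrel, its arm beside the stop peg, ring not yet nipped (horizontal distance between key and seat below 0.01 m and z of key in the frame of seat between -0.003 and 0.003 m and angle between the x axis of key and the x axis of seat, either way round below 0.16 rad and x of key_end in the frame of peg above 0.012 m and horizontal distance between key_end and peg below 0.045 m and value of joint nip below 0.05 rad), for 0.2 s.
2. the lock ring is nipped up (value of joint nip above 0.08 rad), for 0.2 s.
At the end, for the whole second after the job is handed in: Ring nipped by 0.08 to 0.30 rad; barrel within 15 degrees of its start (red mark moved under 3.1 mm); key released and at rest on the barrel's shoulder (within 10 mm of the axis, 3 mm in height), key_end within 45 mm of the peg's axis and over 12 mm to its +x side (value of joint nip between 0.08 and 0.3 rad and distance of red_mark from where it was at the start of the episode below 0.0031 m and horizontal distance between key and seat below 0.01 m and z of key in the frame of seat between -0.003 and 0.003 m and x of key_end in the frame of peg above 0.012 m and horizontal distance between key_end and peg below 0.045 m and linear speed of key below 0.02 m/s); the robot touches nothing.
It fails at once if the barrel turned by more than 15 degrees from its start (distance of red_mark from where it was at the start of the episode above 0.0031 m).
It fails at once if the lock ring overtightened (nipped past 0.30 rad) (value of joint nip above 0.3 rad).
It fails at once if the key pressed onto the cradle or barrel with more than 80 N (contact force between key and cradle above 80 N).
It fails at once if a bystander moved more than 30 mm (distance of any of gouge_wide, gouge_narrow, mallet, wax_tin, spare_ring, sanding_block, wrench, glue from where it was at the start of the episode above 0.03 m).
It also fails if it takes over 72 s, if anything falls off the work surface, if the arm or the gripper's body presses on something with over 40 N, if the wrist force passes 120 N, or if a joint passes its speed limit or range.

## Working session

There is one attempt and no reset: what is moved stays moved. The work goes in short steps, Python scripts to look and compute and a tool call to move; the robot and the scene stay as the last step left them, time stands still between calls to the robot, and variables do not carry over. Pictures are saved under pics/ and viewed, at most 10 in all, crops included, and the job is handed in when it is done.

Besides the shell and the picture viewer there is one more tool, called as name(argument=value, ...) on one line, values as JSON. apply_moves: Moves the arm, as the interface text tells. Its arguments: {"type":"object","properties":{"steps":{"type":"array","items":{"type":"object","properties":{"gripper":{"type":"number"},"x":{"type":"number"},"y":{"type":"number"},"z":{"type":"number"},"ax":{"type":"number"},"ay":{"type":"number"},"az":{"type":"number"}}}},"newtons":{"type":"number"}},"required":["steps"]}

```bash
mkdir -p pics; ls
cat > h.py <<'E'
import numpy as np, cv2
from scipy.spatial.transform import Rotation as R
from station import *
def cam(name):
    o=observe(); s=snapshot(name)
    if name=="wrist":
        T=np.eye(4);T[:3,:3]=R.from_rotvec(o["tcp_rot"]).as_matrix();T[:3,3]=o["tcp_pos"]
        P=T@np.array(s["T_tool_cam"])
    else: P=np.array(s["pose"])
    return s["image"],np.array(s["mtx"]),P
def ray(px,K,P,z):
    px=np.atleast_2d(np.float64(px)); d=np.c_[px,np.ones(len(px))]@np.linalg.inv(K).T@P[:3,:3].T
    c=P[:3,3]; return c+d*((z-c[2])/d[:,2])[:,None]
def proj(X,K,P):
    X=np.atleast_2d(X); q=(X-P[:3,3])@P[:3,:3]; q=q@K.T; return q[:,:2]/q[:,2:]
def save(n,im,box=None,f=1):
    if box: im=im[box[1]:box[3],box[0]:box[2]]
    cv2.imwrite(f"pics/{n}.png",cv2.resize(np.ascontiguousarray(im[:,:,::-1]),None,fx=f,fy=f,interpolation=cv2.INTER_CUBIC))
E
python3 - <<'E'
from h import *
im,K,P=cam("scene"); im2,K2,P2=cam("side")
cv2.imwrite("pics/a.png",im[:,:,::-1]);cv2.imwrite("pics/b.png",im2[:,:,::-1])
print(P.round(2),P2.round(2),K)
for c,KK,PP in(("scene",K,P),("side",K2,P2)):
  for q in["key","key_grip","ring_mid","peg","cradle","seat","red_mark"]:
    for r in regions_of(c,q)[:5]:
        b=r["bbox"];m=np.argwhere(r["region"]).mean(0)[::-1];print(c,q,round(r["score"],2),b,m.round(),ray(m,KK,PP,.02)[0].round(3))
print(observe())
E
```

```text
pics
[[-0.88  0.28 -0.37  0.93]
 [ 0.47  0.53 -0.71  0.85]
 [-0.   -0.8  -0.6   0.84]
 [ 0.    0.    0.    1.  ]] [[ 1.   -0.    0.01  0.43]
 [-0.01 -0.7   0.71 -0.99]
 [ 0.01 -0.71 -0.7   1.04]
 [ 0.    0.    0.    1.  ]] [[366.42613652   0.         320.92670675]
 [  0.         366.42613652 203.73204362]
 [  0.           0.           1.        ]]
scene key 0.87 [398.5, 232.1, 424.2, 286.5] [413. 257.] [0.303 0.265 0.02 ]
scene key 0.77 [283.7, 187.6, 323.8, 199.7] [300. 194.] [ 0.466 -0.208  0.02 ]
scene key 0.66 [320.3, 150.3, 346.0, 176.8] [333. 161.] [ 0.233 -0.365  0.02 ]
scene key_grip 0.82 [322.5, 145.8, 347.9, 173.6] [333. 160.] [ 0.231 -0.369  0.02 ]
scene key_grip 0.77 [398.7, 229.1, 425.3, 283.8] [413. 257.] [0.3   0.263 0.02 ]
scene key_grip 0.71 [285.6, 186.5, 324.2, 200.9] [301. 193.] [ 0.464 -0.207  0.02 ]
scene ring_mid 0.73 [338.4, 255.9, 364.6, 274.1] [350. 265.] [0.494 0.202 0.02 ]
scene peg 0.72 [260.9, 225.4, 370.4, 315.6] [312. 269.] [0.602 0.163 0.02 ]
scene cradle 0.77 [260.1, 220.6, 373.7, 316.4] [313. 269.] [0.601 0.163 0.02 ]
scene cradle 0.34 [224.0, 160.8
[... 1248 characters left out ...]
pos': array([-1.74099849e-01,  2.45058942e-01,  1.55779336e+00, -2.17948922e-05,
        1.33869620e+00, -1.74098217e-01]), 'joint_velocities': array([ 0.00225986, -0.00166888, -0.00293075,  0.00036772, -0.00147899,
       -0.00037653]), 'joint_torque': array([-1.42207432e-04, -4.15799725e+01, -3.14862514e+01,  6.86021545e-02,
        2.88869755e-02, -1.52309951e-05]), 'tcp_pos': array([ 6.50016463e-01, -2.91756309e-06,  2.05485111e-01]), 'tcp_rot': array([2.22140354e+00, 2.22141105e+00, 1.25198430e-05]), 'contact_force': array([-0.01618202, -0.58995748,  0.56838261]), 'moment': array([-1.31037005e-06, -3.96138513e-03, -1.24135761e-02]), 'grasp_force': 0.0, 'finger_gap': 0.09431356933367134}
```

View pics.

View pics/a.png

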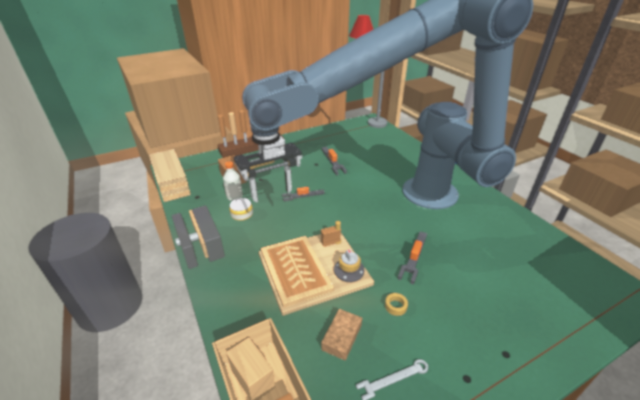

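View pics/b.png

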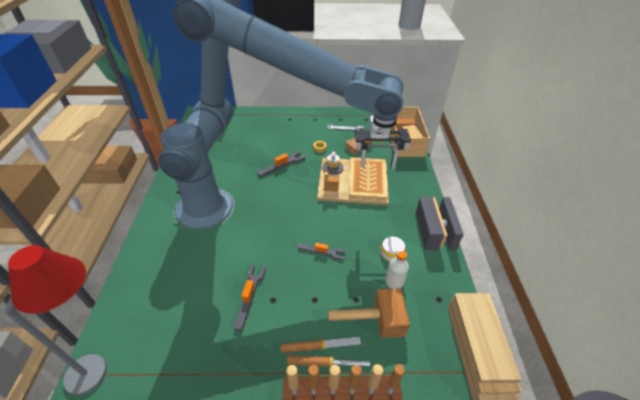

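Keys: A scene (413,257), B (303,193), C (333,160). B looks smallest, with its fork toward +x. I'll move over B and confirm with the wrist camera.

apply_moves(steps=[{"x": -0.02,"y": -0.02,"z": -0.005,"az": 8.5,"gripper": -1},{"x": -0.04,"y": -0.04,"z": -0.01,"az": 17},{"x": -0.06,"y": -0.06,"z": -0.015,"az": 25.5},{"x": -0.08,"y": -0.08,"z": -0.02,"az": 34},{"x": -0.1,"y": -0.1,"z": -0.025,"az": 42.5},{"x": -0.12,"y": -0.12,"z": -0.03,"az": 51},{"x": -0.15,"y": -0.15,"z": -0.035,"az": 59.5},{"x": -0.18,"y": -0.17,"z": -0.04,"az": 68},{"x": -0.2,"y": -0.19,"z": -0.045,"az": 76.5},{"x": -0.21,"y": -0.2,"z": -0.045,"az": 85}])

```text
invalid input
```

Run:
```python
from h import *
im,K,P=cam("wrist"); print(P.round(3)); print(observe()["tcp_pos"],observe()["joint_pos"])
L=cv2.cvtColor(im,cv2.COLOR_RGB2HSV)
for q in["key","key_grip"]:
  for r in regions_of("wrist",q)[:3]:
    pts=np.argwhere(r["region"])[:,::-1]
    W=ray(pts,K,P,.012 if q=="key" else .036)[:,:2]
    rect=cv2.minAreaRect(W.astype(np.float32)*1000)
    print(q,round(r["score"],2),np.array(r["bbox"]).round(),rect)
save("c",im)
```

```text
[[ 1.    -0.001  0.     0.65 ]
 [-0.001 -0.959 -0.282  0.081]
 [ 0.     0.282 -0.959  0.384]
 [ 0.     0.     0.     1.   ]]
[6.50003515e-01 1.12208768e-05 2.05452989e-01] [-1.74079162e-01  2.45100881e-01  1.55780316e+00 -2.75236451e-05
  1.33871535e+00 -1.74093895e-01]
key_grip 0.43 [127. 332. 216. 344.] ((481.8327331542969, -179.8792266845703), (9.676422119140625, 97.27954864501953), 84.95560455322266)
```

View pics/c.png

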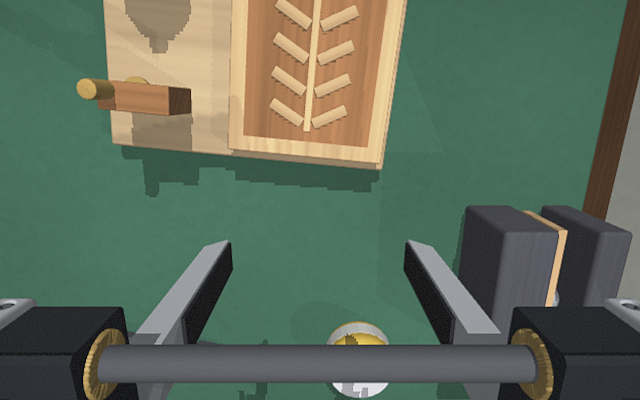

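apply_moves(steps=[{"x": -0.02,"y": -0.02,"z": -0.005,"ax": 0,"ay": 0,"az": 8.5,"gripper": -1},{"x": -0.04,"y": -0.04,"z": -0.01,"ax": 0,"ay": 0,"az": 17,"gripper": -1},{"x": -0.06,"y": -0.06,"z": -0.015,"ax": 0,"ay": 0,"az": 25.5,"gripper": -1},{"x": -0.08,"y": -0.08,"z": -0.02,"ax": 0,"ay": 0,"az": 34,"gripper": -1},{"x": -0.1,"y": -0.1,"z": -0.025,"ax": 0,"ay": 0,"az": 42.5,"gripper": -1},{"x": -0.12,"y": -0.12,"z": -0.03,"ax": 0,"ay": 0,"az": 51,"gripper": -1},{"x": -0.15,"y": -0.15,"z": -0.035,"ax": 0,"ay": 0,"az": 59.5,"gripper": -1},{"x": -0.18,"y": -0.18,"z": -0.04,"ax": 0,"ay": 0,"az": 68,"gripper": -1},{"x": -0.2,"y": -0.21,"z": -0.045,"ax": 0,"ay": 0,"az": 76.5,"gripper": -1},{"x": -0.21,"y": -0.23,"z": -0.045,"ax": 0,"ay": 0,"az": 85,"gripper": -1}], newtons=30)

```text
clock: 1.95
tcp_pos: [0.4187, -0.2115, 0.2514]
tcp_rot: [3.138, 0.124, 0.002]
contact_force: [0.5, 0.1, -1.0]
finger_gap: 0.094
grasp_force: 0.0
```

Run:
```python
from h import *
im,K,P=cam("wrist"); print(P.round(3)); print(observe()["tcp_pos"],observe()["joint_pos"])
for q in["key","key_grip"]:
  for r in regions_of("wrist",q)[:3]:
    pts=np.argwhere(r["region"])[:,::-1]
    W=ray(pts,K,P,.012 if q=="key" else .036)[:,:2]
    rect=cv2.minAreaRect(W.astype(np.float32)*1000)
    print(q,round(r["score"],2),np.array(r["bbox"]).round(),rect)
save("d",im)
```

```text
[[ 0.078 -0.957 -0.278  0.5  ]
 [-0.997 -0.074 -0.025 -0.206]
 [ 0.003  0.279 -0.96   0.43 ]
 [ 0.     0.     0.     1.   ]]
[ 0.41718939 -0.21202428  0.250958  ] [-7.12167036e-01 -2.36397207e-01  1.95751018e+00 -1.69102067e-03
  1.41980681e+00  7.84856175e-01]
key 0.92 [297.  71. 358. 209.] ((452.1322021484375, -214.92642211914062), (36.02155303955078, 163.68862915039062), 75.74756622314453)
key 0.84 [353. 285. 509. 346.] ((223.59429931640625, -380.7937316894531), (217.1703338623047, 59.533935546875), 76.9267578125)
key 0.57 [  4. 282.  14. 299.] ((228.62155151367188, 180.66700744628906), (15.27356243133545, 22.92845344543457), 80.58488464355469)
key_grip 0.96 [351. 284. 509. 345.] ((238.9240264892578, -370.470703125), (203.57972717285156, 54.087276458740234), 76.79134368896484)
key_grip 0.95 [294.  67. 362. 209.] ((454.76287841796875, -214.55911254882812), (33.123985290527344, 154.12648010253906), 75.43836212158203)
```

View pics/d.png

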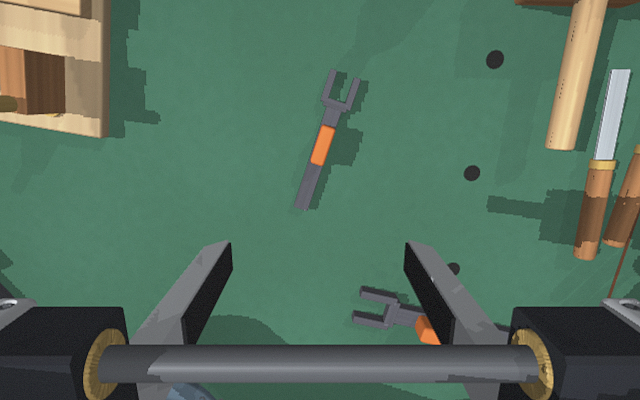

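Key B measures 164 × 36 mm, which matches the small key (165 × 36). C, at (430,310) in the wrist view, has a fork far over 36 mm wide. I'll measure the orange block by colour and compare A's length as well.

Run:
```python
from h import *
im,K,P=cam("wrist"); o=observe()
hsv=cv2.cvtColor(im,cv2.COLOR_RGB2HSV)
m=cv2.inRange(hsv,(4,150,120),(18,255,255)); m[:, :280]=0;m[:,360:]=0;m[220:]=0
pts=cv2.findNonZero(m)[:,0]; W=ray(pts,K,P,.036)
r=cv2.minAreaRect((W[:,:2]*1000).astype(np.float32)); print(len(pts),r)
T=R.from_rotvec(o["tcp_rot"]); print(T.as_matrix().round(3))
t=np.array([.4535,-.2153,.0])
for g in(np.r_[np.array(r[0])/1000,0],t): print("tool delta",T.inv().apply(g-o["tcp_pos"]).round(4))
im,K,P=cam("side"); 
for q in regions_of("side","key")[:4]:
    W=ray(np.argwhere(q["region"])[:,::-1],K,P,.012)[:,:2]; print(q["bbox"],cv2.minAreaRect(W.astype(np.float32)*1000))
```

```text
563 ((453.6974182128906, -215.5198974609375), (15.682376861572266, 43.32501983642578), 75.96147155761719)
[[ 0.996  0.089  0.001]
 [ 0.089 -0.996 -0.   ]
 [ 0.001  0.    -1.   ]]
tool delta [0.0326 0.0085 0.2507]
tool delta [0.0324 0.0082 0.2507]
[256.7, 153.6, 295.3, 179.4] ((268.9588317871094, 255.87750244140625), (210.1180419921875, 77.0325927734375), 35.96566390991211)
[299.8, 242.9, 347.0, 261.0] ((451.93328857421875, -213.29998779296875), (47.47237014770508, 165.5552215576172), 72.66020202636719)
```

apply_moves(steps=[{"x": 0.0125,"y": 0.003,"z": 0.03,"ax": 0,"ay": 0,"az": 7,"gripper": -0.6},{"x": 0.025,"y": 0.006,"z": 0.06,"ax": 0,"ay": 0,"az": 14,"gripper": -0.6},{"x": 0.0325,"y": 0.0085,"z": 0.1,"ax": 0,"ay": 0,"az": 19.3,"gripper": -0.6},{"x": 0.0325,"y": 0.0085,"z": 0.14,"ax": 0,"ay": 0,"az": 19.3,"gripper": -0.6},{"x": 0.0325,"y": 0.0085,"z": 0.18,"ax": 0,"ay": 0,"az": 19.3,"gripper": -0.6},{"x": 0.0325,"y": 0.0085,"z": 0.21,"ax": 0,"ay": 0,"az": 19.3,"gripper": -0.6},{"x": 0.0325,"y": 0.0085,"z": 0.228,"ax": 0,"ay": 0,"az": 19.3,"gripper": -0.6},{"x": 0.0325,"y": 0.0085,"z": 0.2355,"ax": 0,"ay": 0,"az": 19.3,"gripper": -0.6},{"x": 0.0325,"y": 0.0085,"z": 0.2355,"ax": 0,"ay": 0,"az": 19.3,"gripper": -0.6},{"x": 0.0325,"y": 0.0085,"z": 0.2355,"ax": 0,"ay": 0,"az": 19.3,"gripper": 1}], newtons=40)

```text
clock: 3.25
tcp_pos: [0.4542, -0.2159, 0.0159]
tcp_rot: [3.117, -0.389, 0.002]
contact_force: [0.7, 0.4, 0.0]
finger_gap: 0.0698
grasp_force: 0.0
```

apply_moves(steps=[{"x": 0,"y": 0,"z": 0,"ax": 0,"ay": 0,"az": 0,"gripper": 1},{"x": 0,"y": 0,"z": 0,"ax": 0,"ay": 0,"az": 0,"gripper": 1},{"x": 0,"y": 0,"z": 0,"ax": 0,"ay": 0,"az": 0,"gripper": 1},{"x": 0,"y": 0,"z": 0,"ax": 0,"ay": 0,"az": 0,"gripper": 1},{"x": 0,"y": 0,"z": 0,"ax": 0,"ay": 0,"az": 0,"gripper": 1},{"x": 0,"y": 0,"z": -0.02,"ax": 0,"ay": 0,"az": 0,"gripper": 1},{"x": 0,"y": 0,"z": -0.06,"ax": 0,"ay": 0,"az": 0,"gripper": 1},{"x": 0,"y": 0,"z": -0.11,"ax": 0,"ay": 0,"az": 0,"gripper": 1},{"x": 0,"y": 0,"z": -0.16,"ax": 0,"ay": 0,"az": 0,"gripper": 1},{"x": 0,"y": 0,"z": -0.2,"ax": 0,"ay": 0,"az": 0,"gripper": 1}], newtons=40)

```text
clock: 4.25
tcp_pos: [0.4535, -0.2159, 0.2182]
tcp_rot: [3.116, -0.391, 0.004]
contact_force: [0.2, -0.7, 0.0]
finger_gap: 0.0003
grasp_force: 0.0
```

Run:
```python
from h import *
im,K,P=cam("wrist"); o=observe()
hsv=cv2.cvtColor(im,cv2.COLOR_RGB2HSV)
m=cv2.inRange(hsv,(4,150,120),(18,255,255))
n,l,s,c=cv2.connectedComponentsWithStats(m)
T=R.from_rotvec(o["tcp_rot"])
for i in range(1,n):
  if s[i,4]>150:
    pts=np.argwhere(l==i)[:,::-1]; W=ray(pts,K,P,.036); r=cv2.minAreaRect((W[:,:2]*1000).astype(np.float32)); print(s[i],r, T.inv().apply(np.r_[np.array(r[0])/1000,0]-o["tcp_pos"]).round(4))
print(o["tcp_pos"],T.as_matrix().round(3),o["finger_gap"])
save("e",im)
```

```text
[309 161  15  43 626] ((454.57794189453125, -215.97064208984375), (14.681474685668945, 44.39604187011719), 75.63410949707031) [-0.0054 -0.003   0.2252]
[ 476  317   62   28 1128] ((226.13772583007812, -387.83966064453125), (74.3753433227539, 37.009300231933594), 76.92964935302734) [-0.1843  0.22    0.2242]
[ 0.45649043 -0.21814183  0.22530623] [[ 0.969 -0.247  0.011]
 [-0.247 -0.969 -0.009]
 [ 0.013  0.006 -1.   ]] 0.0002801124897945881
```

View pics/e.png

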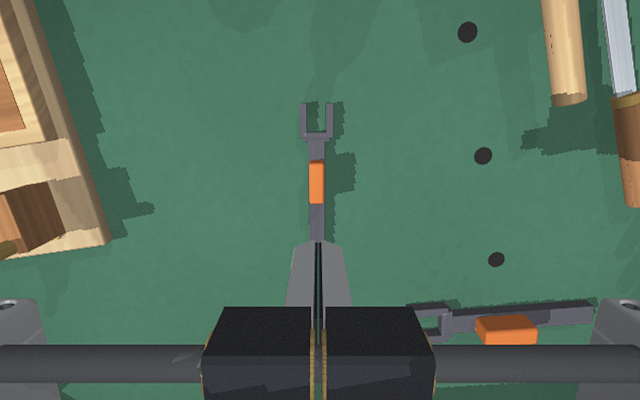

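apply_moves(steps=[{"x": 0,"y": 0,"z": 0,"ax": 0,"ay": 0,"az": 0,"gripper": -0.2},{"x": 0,"y": 0,"z": 0.03,"ax": 0,"ay": 0,"az": 0,"gripper": -0.2},{"x": 0,"y": 0,"z": 0.06,"ax": 0,"ay": 0,"az": 0,"gripper": -0.2},{"x": 0,"y": 0,"z": 0.09,"ax": 0,"ay": 0,"az": 0,"gripper": -0.2},{"x": 0,"y": 0,"z": 0.12,"ax": 0,"ay": 0,"az": 0,"gripper": -0.2},{"x": 0,"y": 0,"z": 0.14,"ax": 0,"ay": 0,"az": 0,"gripper": -0.2},{"x": 0,"y": 0,"z": 0.16,"ax": 0,"ay": 0,"az": 0,"gripper": -0.2},{"x": 0,"y": 0,"z": 0.18,"ax": 0,"ay": 0,"az": 0,"gripper": -0.2},{"x": 0,"y": 0,"z": 0.195,"ax": 0,"ay": 0,"az": 0,"gripper": -0.2},{"x": 0,"y": 0,"z": 0.2,"ax": 0,"ay": 0,"az": 0,"gripper": -0.2}], newtons=40)

```text
clock: 5.3
tcp_pos: [0.4506, -0.2137, 0.0115]
tcp_rot: [-3.114, 0.391, 0.009]
contact_force: [-0.2, -0.2, -0.2]
finger_gap: 0.0565
grasp_force: 0.0
```

apply_moves(steps=[{"x": 0,"y": 0,"z": 0,"ax": 0,"ay": 0,"az": 0,"gripper": 1},{"x": 0,"y": 0,"z": 0,"ax": 0,"ay": 0,"az": 0,"gripper": 1},{"x": 0,"y": 0,"z": 0,"ax": 0,"ay": 0,"az": 0,"gripper": 1},{"x": 0,"y": 0,"z": 0,"ax": 0,"ay": 0,"az": 0,"gripper": 1},{"x": 0,"y": 0,"z": 0,"ax": 0,"ay": 0,"az": 0,"gripper": 1},{"x": 0,"y": 0,"z": 0,"ax": 0,"ay": 0,"az": 0,"gripper": 1},{"x": 0,"y": 0,"z": 0,"ax": 0,"ay": 0,"az": 0,"gripper": 1},{"x": 0,"y": 0,"z": 0,"ax": 0,"ay": 0,"az": 0,"gripper": 1},{"x": 0,"y": 0,"z": 0,"ax": 0,"ay": 0,"az": 0,"gripper": 1},{"x": 0,"y": 0,"z": 0,"ax": 0,"ay": 0,"az": 0,"gripper": 1}], newtons=40)

```text
clock: 6.3
tcp_pos: [0.4535, -0.2156, 0.0154]
tcp_rot: [-3.117, 0.391, -0.001]
contact_force: [-0.2, 2.7, 5.0]
finger_gap: 0.0157
grasp_force: 40.0
```

apply_moves(steps=[{"x": 0,"y": 0,"z": -0.02,"ax": 0,"ay": 0,"az": 0,"gripper": 1},{"x": 0,"y": 0,"z": -0.05,"ax": 0,"ay": 0,"az": 0,"gripper": 1},{"x": 0,"y": 0,"z": -0.08,"ax": 0,"ay": 0,"az": -8,"gripper": 1},{"x": 0,"y": 0,"z": -0.11,"ax": 0,"ay": 0,"az": -16,"gripper": 1},{"x": 0,"y": 0,"z": -0.14,"ax": 0,"ay": 0,"az": -24,"gripper": 1},{"x": 0,"y": 0,"z": -0.17,"ax": 0,"ay": 0,"az": -32,"gripper": 1},{"x": 0,"y": 0,"z": -0.19,"ax": 0,"ay": 0,"az": -40,"gripper": 1},{"x": 0,"y": 0,"z": -0.2,"ax": 0,"ay": 0,"az": -48,"gripper": 1},{"x": 0,"y": 0,"z": -0.2,"ax": 0,"ay": 0,"az": -56,"gripper": 1},{"x": 0,"y": 0,"z": -0.2,"ax": 0,"ay": 0,"az": -64,"gripper": 1}], newtons=60)

```text
clock: 7.3
tcp_pos: [0.4528, -0.2157, 0.2145]
tcp_rot: [-2.847, -1.328, 0.001]
contact_force: [-0.1, 1.1, -2.8]
finger_gap: 0.0154
grasp_force: 60.0
```

Run:
```python
from h import *
L=[]
for c in("scene","side"):
    im,K,P=cam(c); save("f_"+c,im)
    for q in("ring_mid","seat"):
        r=regions_of(c,q)
        for x in r[:2]:
            b=x["bbox"]; m=np.argwhere(x["region"]).mean(0)[::-1]; print(c,q,round(x["score"],2),np.round(b),m.round(1),ray(m,K,P,.056)[0].round(4),ray(m,K,P,.08)[0].round(4))
o=observe();print(o["tcp_pos"],R.from_rotvec(o["tcp_rot"]).as_matrix().round(3),o["finger_gap"],o["joint_pos"])
```

```text
scene ring_mid 0.64 [340. 258. 363. 274.] [348.5 265.7] [0.5172 0.2292 0.056 ] [0.5298 0.2481 0.08  ]
scene seat 0.81 [338. 246. 361. 276.] [349.  261.2] [0.5068 0.2146 0.056 ] [0.5197 0.2338 0.08  ]
[ 0.4528858  -0.2155536   0.21445163] [[ 0.648  0.761 -0.001]
 [ 0.761 -0.648  0.   ]
 [-0.    -0.001 -1.   ]] 0.01530715131861182 [-6.70540765e-01 -1.17186775e-01  1.92133362e+00 -2.03715096e-04
  1.33821968e+00  3.48461560e-02]
```

apply_moves(steps=[{"x": 0.02,"y": -0.01,"z": -0.005,"ax": 0,"ay": 0,"az": -4,"gripper": 1},{"x": 0.05,"y": -0.025,"z": -0.01,"ax": 0,"ay": 0,"az": -8,"gripper": 1},{"x": 0.08,"y": -0.04,"z": -0.02,"ax": 0,"ay": 0,"az": -12,"gripper": 1},{"x": 0.115,"y": -0.06,"z": -0.03,"ax": 0,"ay": 0,"az": -16,"gripper": 1},{"x": 0.15,"y": -0.08,"z": -0.04,"ax": 0,"ay": 0,"az": -20,"gripper": 1},{"x": 0.185,"y": -0.1,"z": -0.04,"ax": 0,"ay": 0,"az": -24,"gripper": 1},{"x": 0.215,"y": -0.115,"z": -0.04,"ax": 0,"ay": 0,"az": -28,"gripper": 1},{"x": 0.245,"y": -0.128,"z": -0.04,"ax": 0,"ay": 0,"az": -32,"gripper": 1},{"x": 0.26,"y": -0.136,"z": -0.04,"ax": 0,"ay": 0,"az": -35,"gripper": 1},{"x": 0.268,"y": -0.14,"z": -0.04,"ax": 0,"ay": 0,"az": -35,"gripper": 1}], newtons=60)

```text
clock: 8.6
tcp_pos: [0.5197, 0.0807, 0.2546]
tcp_rot: [-2.321, -2.117, 0.001]
contact_force: [-0.3, -0.1, -2.0]
finger_gap: 0.0161
grasp_force: 60.0
```

apply_moves(steps=[{"x": 0,"y": 0,"z": 0,"ax": 0,"ay": 0,"az": 0,"gripper": 1},{"x": 0,"y": 0,"z": 0,"ax": 0,"ay": 0,"az": 0,"gripper": 1},{"x": 0,"y": 0,"z": 0,"ax": 0,"ay": 0,"az": 0,"gripper": 1},{"x": 0,"y": 0,"z": 0,"ax": 0,"ay": 0,"az": 0,"gripper": 1},{"x": 0,"y": 0,"z": 0,"ax": 0,"ay": 0,"az": 0,"gripper": 1},{"x": 0,"y": 0,"z": 0,"ax": 0,"ay": 0,"az": 0,"gripper": 1},{"x": 0,"y": 0,"z": 0,"ax": 0,"ay": 0,"az": 0,"gripper": 1},{"x": 0,"y": 0,"z": 0,"ax": 0,"ay": 0,"az": 0,"gripper": 1},{"x": 0,"y": 0,"z": 0,"ax": 0,"ay": 0,"az": 0,"gripper": 1},{"x": 0,"y": 0,"z": 0,"ax": 0,"ay": 0,"az": 0,"gripper": 1}], newtons=60)

```text
clock: 9.6
tcp_pos: [0.5197, 0.0793, 0.2549]
tcp_rot: [-2.322, -2.116, 0.0]
contact_force: [0.6, -0.1, -3.1]
finger_gap: 0.0157
grasp_force: 60.0
```

Run:
```python
from h import *
im,K,P=cam("wrist");save("g",im)
np.savez("g.npz",im=im,K=K,P=P)
o=observe();print(o["tcp_pos"],R.from_rotvec(o["tcp_rot"]).as_matrix().round(3),o["finger_gap"],o["joint_pos"])
for q in("ring_mid","seat","key"):
  for x in regions_of("wrist",q)[:2]:
    m=np.argwhere(x["region"]).mean(0)[::-1]; print(q,round(x["score"],2),np.round(x["bbox"]),m.round(1),ray(m,K,P,.056)[0].round(4),ray(m,K,P,.08)[0].round(4))
```

```text
[0.51969883 0.07935115 0.2549465 ] [[ 0.092  0.996 -0.   ]
 [ 0.996 -0.092  0.   ]
 [ 0.    -0.    -1.   ]] 0.01539123513376522 [-6.43536290e-02 -8.88900557e-02  1.82093243e+00  3.00876317e-05
  1.40957263e+00  2.80907212e-02]
ring_mid 0.59 [260.   1. 324.  75.] [292.4  44.2] [0.5078 0.2132 0.056 ] [0.509  0.2098 0.08  ]
seat 0.83 [259.   5. 322.  75.] [290.3  39.3] [0.5063 0.2177 0.056 ] [0.5076 0.214  0.08  ]
key 0.95 [286. 104. 354. 344.] [317.4 217.2] [0.5155 0.0342 0.056 ] [0.5162 0.0422 0.08  ]
key 0.69 [ 10.   0. 156. 114.] [71.1 46.2] [0.2928 0.2315 0.056 ] [0.3077 0.2269 0.08  ]
```

View pics/g.png

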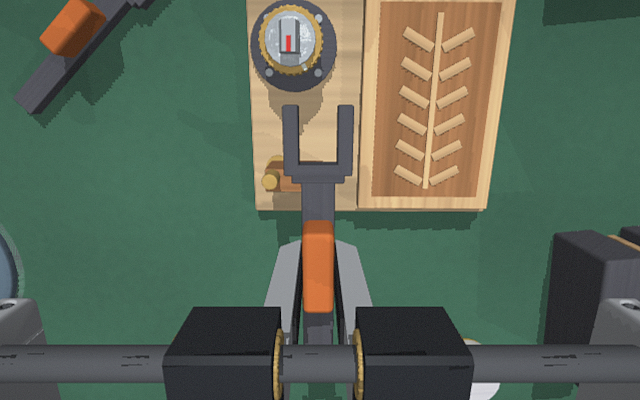

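Run:
```python
from h import *
d=np.load("g.npz");save("g2",d["im"],(250,0,350,80),7.5)
im,K,P=d["im"],d["K"],d["P"]
hsv=cv2.cvtColor(im,cv2.COLOR_RGB2HSV)
m=cv2.inRange(hsv,(0,120,100),(6,255,255))|cv2.inRange(hsv,(174,120,100),(180,255,255)); m[90:]=0;m[:,:250]=0;m[:,340:]=0
p=cv2.findNonZero(m)[:,0];print("red",p.min(0),p.max(0),p.mean(0)); W=ray(p,K,P,.094)[:,:2]*1000;print(cv2.minAreaRect(W.astype(np.float32)))
```

```text
red [286  36] [290  51] [287.77142857  43.47142857]
((505.9838562011719, 208.6749725341797), (12.146599769592285, 3.5158979892730713), 83.40174865722656)
```

View pics/g2.png

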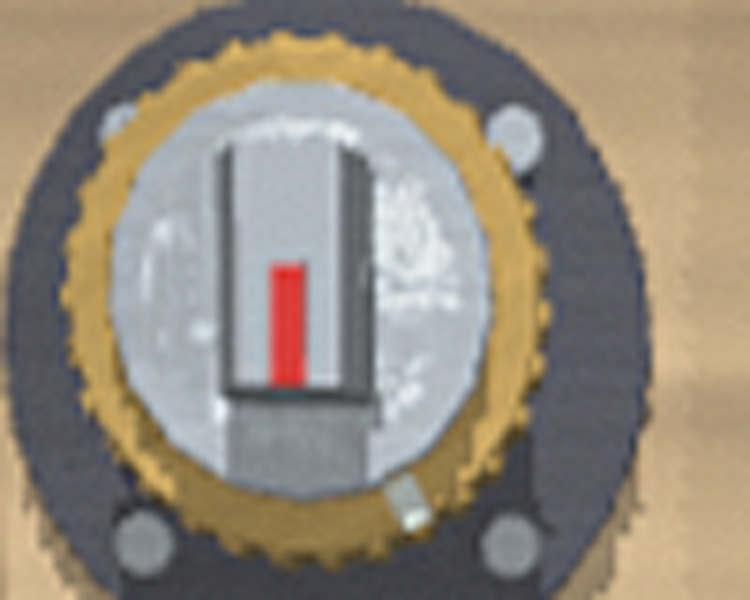

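Run:
```python
from h import *
d=np.load("g.npz");im,K,P=d["im"],d["K"],d["P"]
print("tang",ray((287.97,35.),K,P,.094)[0][:2]*1000,"sh",ray((289.5,38.),K,P,.074)[0][:2]*1000,"peg",ray((269,182),K,P,.1)[0][:2]*1000)
E_=ray([(257,210),(487,210)],K,P,.018)[:,:2];print("edge",E_*1000)
# key: dark mask on fork
o=observe();zt=o["tcp_pos"][2]-.0154+.012
hsv=cv2.cvtColor(im,cv2.COLOR_RGB2HSV)
g=(hsv[:,:,1]<60)&(hsv[:,:,2]<130)
for r in(112,125,140,155):
    c=np.flatnonzero(g[r,275:365])+275; runs=np.split(c,np.flatnonzero(np.diff(c)>1)+1); print(r,[(a[0],a[-1]) for a in runs if len(a)>5])
for c in(291,346,318):
    k=np.flatnonzero(g[90:215,c])+90; print(c,k.min() if len(k) else None,k.max())
for r in(186,200,212):
    c=np.flatnonzero(g[r,290:350])+290; print(r,c.min(),c.max())
print(im[130,290],im[130,318],im[170,318])
```

```text
tang [506.7615952 215.4616179] sh [506.65198192 216.09690886] peg [474.09783186  88.44357226]
edge [[441.82276837  37.61641146]
 [720.88861311  11.49052677]]
112 [(np.int64(282), np.int64(298)), (np.int64(338), np.int64(353))]
125 [(np.int64(283), np.int64(297)), (np.int64(338), np.int64(353))]
140 [(np.int64(283), np.int64(297)), (np.int64(337), np.int64(352))]
155 [(np.int64(283), np.int64(297)), (np.int64(337), np.int64(352))]
291 90 175
346 105 211
318 162 214
186 301 334
200 301 334
212 301 334
[87 89 96] [214 184 146] [ 90  93 101]
```

Run:
```python
from h import *
d=np.load("g.npz");im,K,P=d["im"],d["K"],d["P"]
o=observe();T=R.from_rotvec(o["tcp_rot"]);z=o["tcp_pos"][2]-.0154+.012
q=np.array([(290.5,104.5),(346,104.5),(318,161.7),(282.5,125),(353.5,125),(297.8,125),(337.5,125),(317.6,200),(317.5,155)])
t=T.inv().apply(ray(q,K,P,z)-o["tcp_pos"]);print((t*1000).round(1))
m=np.array(cv2.minAreaRect)if 0 else 0
b=np.array([.5067,.2157,.074])
print("barrel in tool",T.inv().apply(b-o["tcp_pos"])*1000,o["tcp_pos"],np.degrees(np.arctan2(*T.as_matrix()[[1,0],0])))
```

```text
[[ 78.3 -13.    3.4]
 [ 78.2  14.2   3.4]
 [ 50.    0.5   3.4]
 [ 68.4 -17.2   3.4]
 [ 68.4  18.2   3.4]
 [ 68.4  -9.6   3.4]
 [ 68.4  10.2   3.4]
 [ 29.6   0.2   3.4]
 [ 53.4   0.2   3.4]]
barrel in tool [134.56619378 -25.52735038 180.95632471] [0.51970199 0.07935251 0.25495637] 84.70460597498172
```

apply_moves(steps=[{"x": 0.01,"y": -0.005,"z": 0,"ax": 0,"ay": 0,"az": 0,"gripper": 1},{"x": 0.025,"y": -0.01,"z": 0.01,"ax": 0,"ay": 0,"az": 0,"gripper": 1},{"x": 0.04,"y": -0.015,"z": 0.025,"ax": 0,"ay": 0,"az": 0,"gripper": 1},{"x": 0.055,"y": -0.02,"z": 0.045,"ax": 0,"ay": 0,"az": 0,"gripper": 1},{"x": 0.065,"y": -0.0245,"z": 0.065,"ax": 0,"ay": 0,"az": 0,"gripper": 1},{"x": 0.071,"y": -0.0258,"z": 0.085,"ax": 0,"ay": 0,"az": 0,"gripper": 1},{"x": 0.071,"y": -0.0258,"z": 0.105,"ax": 0,"ay": 0,"az": 0,"gripper": 1},{"x": 0.071,"y": -0.0258,"z": 0.12,"ax": 0,"ay": 0,"az": 0,"gripper": 1},{"x": 0.071,"y": -0.0258,"z": 0.127,"ax": 0,"ay": 0,"az": 0,"gripper": 1},{"x": 0.071,"y": -0.0258,"z": 0.13,"ax": 0,"ay": 0,"az": 0,"gripper": 1}], newtons=60)

```text
clock: 10.8
tcp_pos: [0.5001, 0.1527, 0.1242]
tcp_rot: [-2.321, -2.116, 0.001]
contact_force: [-1.1, 1.0, -1.5]
finger_gap: 0.0158
grasp_force: 60.0
```

apply_moves(steps=[{"x": 0,"y": 0,"z": 0,"ax": 0,"ay": 0,"az": 0,"gripper": 1},{"x": 0,"y": 0,"z": 0,"ax": 0,"ay": 0,"az": 0,"gripper": 1},{"x": 0,"y": 0,"z": 0,"ax": 0,"ay": 0,"az": 0,"gripper": 1},{"x": 0,"y": 0,"z": 0,"ax": 0,"ay": 0,"az": 0,"gripper": 1},{"x": 0,"y": 0,"z": 0,"ax": 0,"ay": 0,"az": 0,"gripper": 1},{"x": 0,"y": 0,"z": 0,"ax": 0,"ay": 0,"az": 0,"gripper": 1},{"x": 0,"y": 0,"z": 0,"ax": 0,"ay": 0,"az": 0,"gripper": 1},{"x": 0,"y": 0,"z": 0,"ax": 0,"ay": 0,"az": 0,"gripper": 1},{"x": 0,"y": 0,"z": 0,"ax": 0,"ay": 0,"az": 0,"gripper": 1},{"x": 0,"y": 0,"z": 0,"ax": 0,"ay": 0,"az": 0,"gripper": 1}], newtons=60)

```text
clock: 11.8
tcp_pos: [0.5005, 0.1524, 0.1249]
tcp_rot: [-2.322, -2.116, 0.0]
contact_force: [0.6, -0.6, -2.2]
finger_gap: 0.016
grasp_force: 60.0
```

Run:
```python
from h import *
im,K,P=cam("wrist");save("i",im,(230,70,400,200),4.7)
np.savez("i.npz",im=im,K=K,P=P)
o=observe();print(o["tcp_pos"],o["contact_force"],o["finger_gap"])
T=R.from_rotvec(o["tcp_rot"]);print(proj([o["tcp_pos"]+T.apply([.0637+a,.0003+b,.0034]) for a,b in((.015,.01),(.015,-.01),(-.015,.01),(-.015,-.01))],K,P).round(1))
hsv=cv2.cvtColor(im,cv2.COLOR_RGB2HSV)
m=cv2.inRange(hsv,(0,120,100),(6,255,255))|cv2.inRange(hsv,(174,120,100),(180,255,255));m[:,:250]=0;m[:,380:]=0;m[200:]=0
p=cv2.findNonZero(m)[:,0];print("red",p.min(0),p.max(0),p.mean(0)); W=ray(p,K,P,.094);W=T.inv().apply(W-o["tcp_pos"])[:,:2]*1000;print(cv2.minAreaRect(W.astype(np.float32)))
```

```text
[0.50055307 0.15240078 0.12493502] [-0.32300394  0.53363886 -2.64532802] 0.015663162360580758
[[338.  103.6]
 [297.2 103.6]
 [337.1 164.2]
 [298.2 164.3]]
red [314 130] [320 152] [317.20138889 141.46527778]
((57.40877914428711, -0.09098982810974121), (12.663640022277832, 3.5126476287841797), 0.0416705422103405)
```

View pics/i.png

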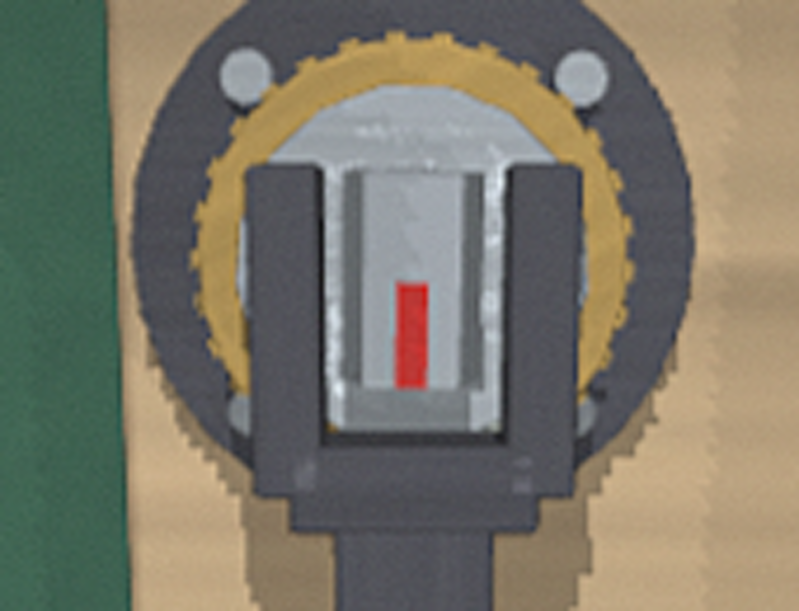

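apply_moves(steps=[{"x": 0,"y": -0.0003,"z": 0.004,"ax": 0,"ay": 0,"az": 0,"gripper": 1},{"x": 0,"y": -0.0003,"z": 0.008,"ax": 0,"ay": 0,"az": 0,"gripper": 1},{"x": 0,"y": -0.0003,"z": 0.012,"ax": 0,"ay": 0,"az": 0,"gripper": 1},{"x": 0,"y": -0.0003,"z": 0.016,"ax": 0,"ay": 0,"az": 0,"gripper": 1},{"x": 0,"y": -0.0003,"z": 0.02,"ax": 0,"ay": 0,"az": 0,"gripper": 1},{"x": 0,"y": -0.0003,"z": 0.024,"ax": 0,"ay": 0,"az": 0,"gripper": 1},{"x": 0,"y": -0.0003,"z": 0.027,"ax": 0,"ay": 0,"az": 0,"gripper": 1},{"x": 0,"y": -0.0003,"z": 0.03,"ax": 0,"ay": 0,"az": 0,"gripper": 1},{"x": 0,"y": -0.0003,"z": 0.033,"ax": 0,"ay": 0,"az": 0,"gripper": 1},{"x": 0,"y": -0.0003,"z": 0.0345,"ax": 0,"ay": 0,"az": 0,"gripper": 1}], newtons=60)

```text
clock: 12.85
tcp_pos: [0.5002, 0.1524, 0.0901]
tcp_rot: [-2.322, -2.116, 0.0]
contact_force: [0.2, 0.7, -1.6]
finger_gap: 0.0154
grasp_force: 60.0
```

Run:
```python
from h import *
o=observe();print(o["tcp_pos"],o["contact_force"],o["moment"],o["finger_gap"])
```

```text
[0.50015024 0.152387   0.09012202] [ 0.15484268  0.71153975 -1.59653219] [-0.02244019 -0.04779199 -0.06199909] 0.01536803894216185
```

apply_moves(steps=[{"x": 0,"y": 0,"z": 0.0003,"ax": 0,"ay": 0,"az": 0,"gripper": 1},{"x": 0,"y": 0,"z": 0.0006,"ax": 0,"ay": 0,"az": 0,"gripper": 1},{"x": 0,"y": 0,"z": 0.0009,"ax": 0,"ay": 0,"az": 0,"gripper": 1},{"x": 0,"y": 0,"z": 0.0012,"ax": 0,"ay": 0,"az": 0,"gripper": 1},{"x": 0,"y": 0,"z": 0.0012,"ax": 0,"ay": 0,"az": 0,"gripper": 1},{"x": 0,"y": 0,"z": 0.0012,"ax": 0,"ay": 0,"az": 0,"gripper": 1},{"x": 0,"y": 0,"z": 0.0012,"ax": 0,"ay": 0,"az": 0,"gripper": 1},{"x": 0,"y": 0,"z": 0.0012,"ax": 0,"ay": 0,"az": 0,"gripper": 1},{"x": 0,"y": 0,"z": 0.0012,"ax": 0,"ay": 0,"az": 0,"gripper": 1},{"x": 0,"y": 0,"z": 0.0012,"ax": 0,"ay": 0,"az": 0,"gripper": 1}], newtons=60)

```text
clock: 13.85
tcp_pos: [0.5004, 0.1524, 0.0894]
tcp_rot: [2.322, 2.116, 0.0]
contact_force: [0.1, -0.6, 0.1]
finger_gap: 0.0155
grasp_force: 60.0
```

apply_moves(steps=[{"x": 0,"y": 0,"z": 0,"ax": 0,"ay": 0,"az": 0,"gripper": -1},{"x": 0,"y": 0,"z": 0,"ax": 0,"ay": 0,"az": 0,"gripper": -1},{"x": 0,"y": 0,"z": 0,"ax": 0,"ay": 0,"az": 0,"gripper": -1},{"x": 0,"y": 0,"z": 0,"ax": 0,"ay": 0,"az": 0,"gripper": -1},{"x": 0,"y": 0,"z": 0,"ax": 0,"ay": 0,"az": 0,"gripper": -1},{"x": 0,"y": 0,"z": -0.01,"ax": 0,"ay": 0,"az": 0,"gripper": -1},{"x": 0,"y": 0,"z": -0.025,"ax": 0,"ay": 0,"az": 0,"gripper": -1},{"x": 0,"y": 0,"z": -0.045,"ax": 0,"ay": 0,"az": 0,"gripper": -1},{"x": 0,"y": 0,"z": -0.065,"ax": 0,"ay": 0,"az": 0,"gripper": -1},{"x": 0,"y": 0,"z": -0.07,"ax": 0,"ay": 0,"az": 0,"gripper": -1}], newtons=60)

```text
clock: 14.85
tcp_pos: [0.5024, 0.1527, 0.1633]
tcp_rot: [2.319, 2.114, 0.008]
contact_force: [0.8, 0.1, -0.0]
finger_gap: 0.0922
grasp_force: 0.0
```

Run:
```python
from h import *
im,K,P=cam("wrist");save("j",im,(160,60,480,300),2.5)
o=observe();print(o["tcp_pos"],o["contact_force"],o["moment"],o["finger_gap"],o["joint_pos"])
T=R.from_rotvec(o["tcp_rot"])
hsv=cv2.cvtColor(im,cv2.COLOR_RGB2HSV)
m=cv2.inRange(hsv,(0,120,100),(3,255,255))|cv2.inRange(hsv,(174,120,100),(180,255,255));m[:,:250]=0;m[:,380:]=0;m[200:]=0
p=cv2.findNonZero(m)[:,0]; W=ray(p,K,P,.094)[:,:2]*1000;print(cv2.minAreaRect(W.astype(np.float32)))
for q in("key","ring_mid"):
  for x in regions_of("wrist",q)[:2]: print(q,x["score"],np.round(x["bbox"]),cv2.minAreaRect((ray(np.argwhere(x["region"])[:,::-1],K,P,.086 if q=="key" else .067)[:,:2]*1000).astype(np.float32)))
```

```text
[0.50206222 0.15262237 0.16262619] [-0.146699    0.4884103   0.25307188] [ 0.00949547  0.0094641  -0.04644033] 0.09310165786578804 [ 7.88430841e-02 -9.36337480e-03  1.91729686e+00  1.93760192e-05
  1.22804418e+00  1.71251153e-01]
((505.8402099609375, 209.2086181640625), (12.16763973236084, 2.7582602500915527), 84.58293151855469)
key 0.91 [291. 104. 338. 311.] ((500.19830322265625, 148.98365783691406), (163.0857391357422, 35.72307586669922), 84.65936279296875)
key 0.21 [256.  43. 592. 306.] ((575.6201782226562, 164.89532470703125), (198.20562744140625, 225.81915283203125), 84.41846466064453)
ring_mid 0.64 [272.  80. 356. 152.] ((506.5343017578125, 220.71286010742188), (50.916072845458984, 59.45492172241211), 84.60982513427734)
```

View pics/j.png

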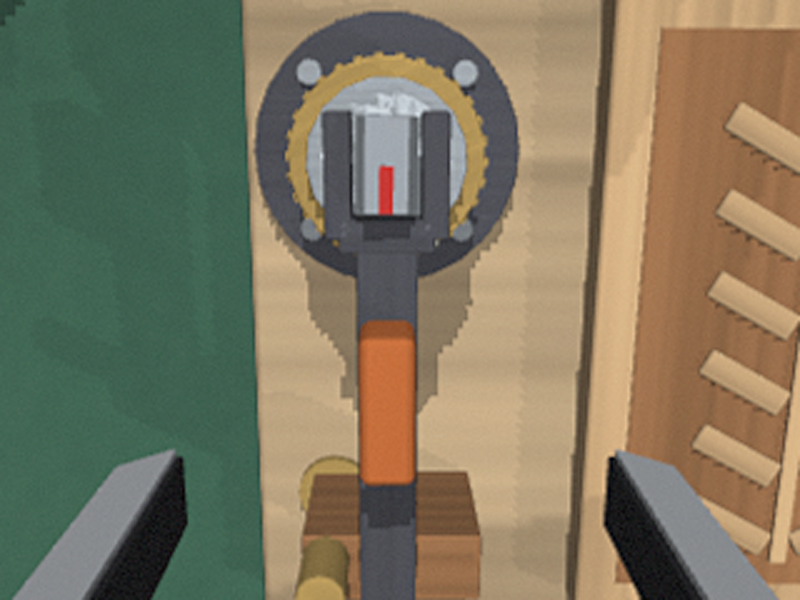

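Key seated: origin (506.5, 216.2) against barrel (506.7, 215.8), arm lying beside the peg. Next I'll place the open gripper over the ring, turned 35° anticlockwise.

apply_moves(steps=[{"x": 0.01,"y": 0,"z": 0,"ax": 0,"ay": 0,"az": -5,"gripper": -1},{"x": 0.02,"y": 0,"z": 0,"ax": 0,"ay": 0,"az": -10,"gripper": -1},{"x": 0.03,"y": 0,"z": 0,"ax": 0,"ay": 0,"az": -15,"gripper": -1},{"x": 0.04,"y": 0,"z": 0,"ax": 0,"ay": 0,"az": -20,"gripper": -1},{"x": 0.05,"y": 0,"z": 0,"ax": 0,"ay": 0,"az": -25,"gripper": -1},{"x": 0.058,"y": 0.0005,"z": 0,"ax": 0,"ay": 0,"az": -30,"gripper": -1},{"x": 0.0639,"y": 0.0005,"z": 0,"ax": 0,"ay": 0,"az": -35,"gripper": -1},{"x": 0.0639,"y": 0.0005,"z": 0,"ax": 0,"ay": 0,"az": -35,"gripper": -1},{"x": 0.0639,"y": 0.0005,"z": 0,"ax": 0,"ay": 0,"az": -35,"gripper": -1},{"x": 0.0639,"y": 0.0005,"z": 0,"ax": 0,"ay": 0,"az": -35,"gripper": -1}], newtons=60)

```text
clock: 16.0
tcp_pos: [0.5063, 0.2157, 0.1587]
tcp_rot: [-1.58, -2.715, 0.001]
contact_force: [0.5, 0.1, 0.6]
finger_gap: 0.0942
grasp_force: 0.0
```

Run:
```python
from h import *
o=observe();T=R.from_rotvec(o["tcp_rot"])
print(o["tcp_pos"],o["joint_pos"],T.as_matrix().round(3),T.inv().apply(np.array([.5067,.2160,.036])-o["tcp_pos"]).round(4))
```

```text
[0.5063309  0.21566077 0.15869709] [ 1.96636520e-01  6.11784474e-02  1.85289746e+00 -6.80030436e-05
  1.22855810e+00 -3.20245898e-01] [[-0.494  0.869 -0.001]
 [ 0.869  0.494 -0.   ]
 [ 0.    -0.001 -1.   ]] [1.000e-04 6.000e-04 1.227e-01]
```

apply_moves(steps=[{"x": 0,"y": 0.0005,"z": 0.015,"ax": 0,"ay": 0,"az": 0,"gripper": -1},{"x": 0,"y": 0.0005,"z": 0.03,"ax": 0,"ay": 0,"az": 0,"gripper": -1},{"x": 0,"y": 0.0005,"z": 0.045,"ax": 0,"ay": 0,"az": 0,"gripper": -1},{"x": 0,"y": 0.0005,"z": 0.06,"ax": 0,"ay": 0,"az": 0,"gripper": -1},{"x": 0,"y": 0.0005,"z": 0.075,"ax": 0,"ay": 0,"az": 0,"gripper": -1},{"x": 0,"y": 0.0005,"z": 0.09,"ax": 0,"ay": 0,"az": 0,"gripper": -1},{"x": 0,"y": 0.0005,"z": 0.102,"ax": 0,"ay": 0,"az": 0,"gripper": -1},{"x": 0,"y": 0.0005,"z": 0.112,"ax": 0,"ay": 0,"az": 0,"gripper": -1},{"x": 0,"y": 0.0005,"z": 0.119,"ax": 0,"ay": 0,"az": 0,"gripper": -1},{"x": 0,"y": 0.0005,"z": 0.1225,"ax": 0,"ay": 0,"az": 0,"gripper": -1}], newtons=50)

```text
clock: 17.0
tcp_pos: [0.5069, 0.2162, 0.0361]
tcp_rot: [-1.578, -2.716, 0.001]
contact_force: [-0.4, 0.4, 0.0]
finger_gap: 0.0941
grasp_force: 0.0
```

apply_moves(steps=[{"x": 0,"y": 0,"z": 0,"ax": 0,"ay": 0,"az": 0,"gripper": 1},{"x": 0,"y": 0,"z": 0,"ax": 0,"ay": 0,"az": 0,"gripper": 1},{"x": 0,"y": 0,"z": 0,"ax": 0,"ay": 0,"az": 0,"gripper": 1},{"x": 0,"y": 0,"z": 0,"ax": 0,"ay": 0,"az": 0,"gripper": 1},{"x": 0,"y": 0,"z": 0,"ax": 0,"ay": 0,"az": 0,"gripper": 1},{"x": 0,"y": 0,"z": 0,"ax": 0,"ay": 0,"az": 0,"gripper": 1},{"x": 0,"y": 0,"z": 0,"ax": 0,"ay": 0,"az": 0,"gripper": 1},{"x": 0,"y": 0,"z": 0,"ax": 0,"ay": 0,"az": 0,"gripper": 1},{"x": 0,"y": 0,"z": 0,"ax": 0,"ay": 0,"az": 0,"gripper": 1},{"x": 0,"y": 0,"z": 0,"ax": 0,"ay": 0,"az": 0,"gripper": 1}], newtons=50)

```text
clock: 18.0
tcp_pos: [0.5072, 0.2162, 0.0371]
tcp_rot: [1.578, 2.717, -0.0]
contact_force: [-3.9, -2.3, 5.5]
finger_gap: 0.0595
grasp_force: 50.0
```

```bash
cat > m.py <<'E'
from h import *
o=observe();T=R.from_rotvec(o["tcp_rot"]).as_matrix()
print(o["clock"],o["tcp_pos"].round(4),"yaw",np.degrees(np.arctan2(T[1,0],T[0,0])).round(2),"F",o["contact_force"].round(1),"M",o["moment"].round(3),"tq6",o["joint_torque"][5].round(3),o["finger_gap"],o["grasp_force"])
E
python3 m.py
```

```text
18.0 [0.5072 0.2162 0.0371] yaw 119.71 F [-3.9 -2.3  5.5] M [-0.278  0.446  0.067] tq6 0.036 0.05946138887213778 50.001967549324036
```

apply_moves(steps=[{"x": 0,"y": 0,"z": 0,"ax": 0,"ay": 0,"az": 2,"gripper": 1},{"x": 0,"y": 0,"z": 0,"ax": 0,"ay": 0,"az": 4,"gripper": 1},{"x": 0,"y": 0,"z": 0,"ax": 0,"ay": 0,"az": 6,"gripper": 1},{"x": 0,"y": 0,"z": 0,"ax": 0,"ay": 0,"az": 8,"gripper": 1},{"x": 0,"y": 0,"z": 0,"ax": 0,"ay": 0,"az": 9,"gripper": 1},{"x": 0,"y": 0,"z": 0,"ax": 0,"ay": 0,"az": 10,"gripper": 1},{"x": 0,"y": 0,"z": 0,"ax": 0,"ay": 0,"az": 11,"gripper": 1},{"x": 0,"y": 0,"z": 0,"ax": 0,"ay": 0,"az": 11.5,"gripper": 1},{"x": 0,"y": 0,"z": 0,"ax": 0,"ay": 0,"az": 12,"gripper": 1},{"x": 0,"y": 0,"z": 0,"ax": 0,"ay": 0,"az": 12,"gripper": 1}], newtons=50)

```text
clock: 19.0
tcp_pos: [0.5069, 0.2161, 0.037]
tcp_rot: [-1.853, -2.537, 0.001]
contact_force: [-4.4, -2.3, 6.8]
finger_gap: 0.0591
grasp_force: 50.0
```

```bash
python3 m.py
```

```text
19.0 [0.5069 0.2161 0.037 ] yaw 107.7 F [-4.4 -2.3  6.8] M [-0.432  0.65  -0.004] tq6 0.021 0.05914136702430199 50.002033710479736
```

apply_moves(steps=[{"x": 0,"y": 0,"z": 0,"ax": 0,"ay": 0,"az": 0.6,"gripper": 1},{"x": 0,"y": 0,"z": 0,"ax": 0,"ay": 0,"az": 1.2,"gripper": 1},{"x": 0,"y": 0,"z": 0,"ax": 0,"ay": 0,"az": 1.8,"gripper": 1},{"x": 0,"y": 0,"z": 0,"ax": 0,"ay": 0,"az": 2.4,"gripper": 1},{"x": 0,"y": 0,"z": 0,"ax": 0,"ay": 0,"az": 3,"gripper": 1},{"x": 0,"y": 0,"z": 0,"ax": 0,"ay": 0,"az": 3.6,"gripper": 1},{"x": 0,"y": 0,"z": 0,"ax": 0,"ay": 0,"az": 4.2,"gripper": 1},{"x": 0,"y": 0,"z": 0,"ax": 0,"ay": 0,"az": 4.8,"gripper": 1},{"x": 0,"y": 0,"z": 0,"ax": 0,"ay": 0,"az": 5.4,"gripper": 1},{"x": 0,"y": 0,"z": 0,"ax": 0,"ay": 0,"az": 6,"gripper": 1}], newtons=50)

```text
clock: 20.0
tcp_pos: [0.5067, 0.216, 0.037]
tcp_rot: [-1.983, -2.436, 0.002]
contact_force: [-3.6, -2.1, 6.9]
finger_gap: 0.0591
grasp_force: 50.0
```

```bash
python3 m.py
```

```text
20.0 [0.5067 0.216  0.037 ] yaw 101.7 F [-3.6 -2.1  6.9] M [-0.393  0.71   0.079] tq6 0.022 0.05909650024861852 50.00196933746338
```

apply_moves(steps=[{"x": 0,"y": 0,"z": 0,"ax": 0,"ay": 0,"az": 0.6,"gripper": 1},{"x": 0,"y": 0,"z": 0,"ax": 0,"ay": 0,"az": 1.2,"gripper": 1},{"x": 0,"y": 0,"z": 0,"ax": 0,"ay": 0,"az": 1.8,"gripper": 1},{"x": 0,"y": 0,"z": 0,"ax": 0,"ay": 0,"az": 2.4,"gripper": 1},{"x": 0,"y": 0,"z": 0,"ax": 0,"ay": 0,"az": 3,"gripper": 1},{"x": 0,"y": 0,"z": 0,"ax": 0,"ay": 0,"az": 3.6,"gripper": 1},{"x": 0,"y": 0,"z": 0,"ax": 0,"ay": 0,"az": 4.2,"gripper": 1},{"x": 0,"y": 0,"z": 0,"ax": 0,"ay": 0,"az": 4.8,"gripper": 1},{"x": 0,"y": 0,"z": 0,"ax": 0,"ay": 0,"az": 5.4,"gripper": 1},{"x": 0,"y": 0,"z": 0,"ax": 0,"ay": 0,"az": 6,"gripper": 1}], newtons=50)

```text
clock: 21.0
tcp_pos: [0.5066, 0.216, 0.037]
tcp_rot: [-2.108, -2.329, 0.003]
contact_force: [-4.2, -2.6, 6.6]
finger_gap: 0.0593
grasp_force: 50.0
```

```bash
python3 m.py
```

```text
21.0 [0.5066 0.216  0.037 ] yaw 95.71 F [-4.2 -2.6  6.6] M [-0.398  0.782  0.086] tq6 0.022 0.0593246361633794 50.002262592315674
```

apply_moves(steps=[{"x": 0,"y": 0,"z": 0,"ax": 0,"ay": 0,"az": 0.6,"gripper": 1},{"x": 0,"y": 0,"z": 0,"ax": 0,"ay": 0,"az": 1.2,"gripper": 1},{"x": 0,"y": 0,"z": 0,"ax": 0,"ay": 0,"az": 1.8,"gripper": 1},{"x": 0,"y": 0,"z": 0,"ax": 0,"ay": 0,"az": 2.4,"gripper": 1},{"x": 0,"y": 0,"z": 0,"ax": 0,"ay": 0,"az": 3,"gripper": 1},{"x": 0,"y": 0,"z": 0,"ax": 0,"ay": 0,"az": 3.6,"gripper": 1},{"x": 0,"y": 0,"z": 0,"ax": 0,"ay": 0,"az": 4.2,"gripper": 1},{"x": 0,"y": 0,"z": 0,"ax": 0,"ay": 0,"az": 4.8,"gripper": 1},{"x": 0,"y": 0,"z": 0,"ax": 0,"ay": 0,"az": 5.4,"gripper": 1},{"x": 0,"y": 0,"z": 0,"ax": 0,"ay": 0,"az": 6,"gripper": 1}], newtons=50)

```text
clock: 22.0
tcp_pos: [0.5064, 0.216, 0.037]
tcp_rot: [-2.227, -2.215, 0.003]
contact_force: [-6.1, -2.3, 8.5]
finger_gap: 0.0593
grasp_force: 50.0
```

```bash
python3 m.py
```

```text
22.0 [0.5064 0.216  0.037 ] yaw 89.71 F [-6.1 -2.3  8.5] M [-0.411  0.877  0.131] tq6 0.023 0.05925067788012911 50.002450346946716
```

apply_moves(steps=[{"x": 0,"y": 0,"z": 0,"ax": 0,"ay": 0,"az": 0.5,"gripper": 1},{"x": 0,"y": 0,"z": 0,"ax": 0,"ay": 0,"az": 1,"gripper": 1},{"x": 0,"y": 0,"z": 0,"ax": 0,"ay": 0,"az": 1.5,"gripper": 1},{"x": 0,"y": 0,"z": 0,"ax": 0,"ay": 0,"az": 2,"gripper": 1},{"x": 0,"y": 0,"z": 0,"ax": 0,"ay": 0,"az": 2.5,"gripper": 1},{"x": 0,"y": 0,"z": 0,"ax": 0,"ay": 0,"az": 3,"gripper": 1},{"x": 0,"y": 0,"z": 0,"ax": 0,"ay": 0,"az": 3.5,"gripper": 1},{"x": 0,"y": 0,"z": 0,"ax": 0,"ay": 0,"az": 4,"gripper": 1},{"x": 0,"y": 0,"z": 0,"ax": 0,"ay": 0,"az": 4.5,"gripper": 1},{"x": 0,"y": 0,"z": 0,"ax": 0,"ay": 0,"az": 5,"gripper": 1}], newtons=50)

```text
clock: 23.0
tcp_pos: [0.5063, 0.216, 0.037]
tcp_rot: [-2.321, -2.116, 0.004]
contact_force: [-6.1, -2.4, 8.3]
finger_gap: 0.0593
grasp_force: 50.0
```

```bash
python3 m.py
```

```text
23.0 [0.5063 0.216  0.037 ] yaw 84.72 F [-6.1 -2.4  8.3] M [-0.432  1.001  0.175] tq6 0.086 0.05928914753819483 50.00259876251221
```

apply_moves(steps=[{"x": 0,"y": 0,"z": 0,"ax": 0,"ay": 0,"az": 0.4,"gripper": 1},{"x": 0,"y": 0,"z": 0,"ax": 0,"ay": 0,"az": 0.8,"gripper": 1},{"x": 0,"y": 0,"z": 0,"ax": 0,"ay": 0,"az": 1.2,"gripper": 1},{"x": 0,"y": 0,"z": 0,"ax": 0,"ay": 0,"az": 1.6,"gripper": 1},{"x": 0,"y": 0,"z": 0,"ax": 0,"ay": 0,"az": 2,"gripper": 1},{"x": 0,"y": 0,"z": 0,"ax": 0,"ay": 0,"az": 2.4,"gripper": 1},{"x": 0,"y": 0,"z": 0,"ax": 0,"ay": 0,"az": 2.8,"gripper": 1},{"x": 0,"y": 0,"z": 0,"ax": 0,"ay": 0,"az": 3.2,"gripper": 1},{"x": 0,"y": 0,"z": 0,"ax": 0,"ay": 0,"az": 3.6,"gripper": 1},{"x": 0,"y": 0,"z": 0,"ax": 0,"ay": 0,"az": 4,"gripper": 1}], newtons=50)

```text
clock: 24.0
tcp_pos: [0.5062, 0.216, 0.037]
tcp_rot: [-2.392, -2.035, 0.004]
contact_force: [-6.9, -2.8, 8.8]
finger_gap: 0.0593
grasp_force: 50.0
```

```bash
python3 m.py
python3 - <<'E'
from h import *
im,K,P=cam("wrist"); np.savez("k.npz",im=im,K=K,P=P)
c=proj([.5067,.216,.067],K,P)[0]; print("ring centre px",c, "r", proj([.5067+.03,.216,.067],K,P)[0]-c)
hsv=cv2.cvtColor(im,cv2.COLOR_RGB2HSV)
b=cv2.inRange(hsv,(15,80,80),(32,255,255)); y0=int(c[1])
n,l,s,q=cv2.connectedComponentsWithStats(b)
print([ (s[i].tolist()) for i in range(1,n) if s[i,4]>60])
m=cv2.inRange(hsv,(0,120,100),(3,255,255))|cv2.inRange(hsv,(174,120,100),(180,255,255)); m[:,:250]=0;m[:,400:]=0
p=cv2.findNonZero(m); print("red",None if p is None else cv2.minAreaRect((ray(p[:,0],K,P,.094)[:,:2]*1000).astype(np.float32)))
save("k",im)
E
```

```text
24.0 [0.5062 0.216  0.037 ] yaw 80.78 F [-6.9 -2.8  8.8] M [-0.447  1.069  0.402] tq6 0.344 0.05929510749710045 50.00273108482361
ring centre px [317.86279988 281.25095129] r [64.58442201 -9.40019832]
[[116, 0, 97, 24, 1421], [222, 108, 418, 212, 27013], [522, 184, 118, 161, 6303], [247, 205, 136, 140, 5490], [374, 325, 19, 19, 85], [167, 329, 24, 71, 489], [442, 329, 27, 71, 669], [256, 383, 22, 17, 129], [342, 383, 73, 17, 604], [277, 384, 24, 16, 110]]
red ((504.9547119140625, 209.8780975341797), (13.122099876403809, 4.0176849365234375), 77.36984252929688)
```

apply_moves(steps=[{"x": 0,"y": 0,"z": 0,"ax": 0,"ay": 0,"az": 0.4,"gripper": 1},{"x": 0,"y": 0,"z": 0,"ax": 0,"ay": 0,"az": 0.8,"gripper": 1},{"x": 0,"y": 0,"z": 0,"ax": 0,"ay": 0,"az": 1.2,"gripper": 1},{"x": 0,"y": 0,"z": 0,"ax": 0,"ay": 0,"az": 1.6,"gripper": 1},{"x": 0,"y": 0,"z": 0,"ax": 0,"ay": 0,"az": 2,"gripper": 1},{"x": 0,"y": 0,"z": 0,"ax": 0,"ay": 0,"az": 2.4,"gripper": 1},{"x": 0,"y": 0,"z": 0,"ax": 0,"ay": 0,"az": 2.8,"gripper": 1},{"x": 0,"y": 0,"z": 0,"ax": 0,"ay": 0,"az": 3.2,"gripper": 1},{"x": 0,"y": 0,"z": 0,"ax": 0,"ay": 0,"az": 3.6,"gripper": 1},{"x": 0,"y": 0,"z": 0,"ax": 0,"ay": 0,"az": 4,"gripper": 1}], newtons=50)

```text
clock: 25.05
tcp_pos: [0.5061, 0.216, 0.037]
tcp_rot: [-2.462, -1.951, 0.004]
contact_force: [-6.5, -1.6, 9.2]
finger_gap: 0.0592
grasp_force: 50.0
```

```bash
cat >> m.py <<'E'
im,K,P=cam("wrist")
hsv=cv2.cvtColor(im,cv2.COLOR_RGB2HSV)
m=cv2.inRange(hsv,(0,120,100),(3,255,255))|cv2.inRange(hsv,(174,120,100),(180,255,255)); m[:,:250]=0;m[:,400:]=0
p=cv2.findNonZero(m); print("red",None if p is None else cv2.minAreaRect((ray(p[:,0],K,P,.094)[:,:2]*1000).astype(np.float32)))
E
python3 m.py
```

```text
25.05 [0.5061 0.216  0.037 ] yaw 76.8 F [-6.5 -1.6  9.2] M [-0.351  1.106  0.518] tq6 0.409 0.05916864245151719 50.00284552574158
red ((505.0450744628906, 209.89923095703125), (12.994929313659668, 3.730829954147339), 74.75326538085938)
```

apply_moves(steps=[{"x": 0,"y": 0,"z": 0,"ax": 0,"ay": 0,"az": 0.4,"gripper": 1},{"x": 0,"y": 0,"z": 0,"ax": 0,"ay": 0,"az": 0.8,"gripper": 1},{"x": 0,"y": 0,"z": 0,"ax": 0,"ay": 0,"az": 1.2,"gripper": 1},{"x": 0,"y": 0,"z": 0,"ax": 0,"ay": 0,"az": 1.6,"gripper": 1},{"x": 0,"y": 0,"z": 0,"ax": 0,"ay": 0,"az": 2,"gripper": 1},{"x": 0,"y": 0,"z": 0,"ax": 0,"ay": 0,"az": 2.4,"gripper": 1},{"x": 0,"y": 0,"z": 0,"ax": 0,"ay": 0,"az": 2.8,"gripper": 1},{"x": 0,"y": 0,"z": 0,"ax": 0,"ay": 0,"az": 3.2,"gripper": 1},{"x": 0,"y": 0,"z": 0,"ax": 0,"ay": 0,"az": 3.6,"gripper": 1},{"x": 0,"y": 0,"z": 0,"ax": 0,"ay": 0,"az": 4,"gripper": 1}], newtons=50)

```text
clock: 26.1
tcp_pos: [0.506, 0.216, 0.037]
tcp_rot: [-2.528, -1.864, 0.005]
contact_force: [-7.1, -1.4, 8.4]
finger_gap: 0.0592
grasp_force: 50.0
```

```bash
python3 m.py
```

```text
26.1 [0.506 0.216 0.037] yaw 72.81 F [-7.1 -1.4  8.4] M [-0.406  1.09   0.572] tq6 0.474 0.059171089882219544 50.002750754356384
red ((505.00341796875, 209.916015625), (13.121149063110352, 3.804055690765381), 76.66360473632812)
```

apply_moves(steps=[{"x": 0,"y": 0,"z": 0,"ax": 0,"ay": 0,"az": 0,"gripper": -1},{"x": 0,"y": 0,"z": 0,"ax": 0,"ay": 0,"az": 0,"gripper": -1},{"x": 0,"y": 0,"z": 0,"ax": 0,"ay": 0,"az": 0,"gripper": -1},{"x": 0,"y": 0,"z": 0,"ax": 0,"ay": 0,"az": 0,"gripper": -1},{"x": 0,"y": 0,"z": 0,"ax": 0,"ay": 0,"az": 0,"gripper": -1},{"x": 0,"y": 0,"z": 0,"ax": 0,"ay": 0,"az": 0,"gripper": -1},{"x": 0,"y": 0,"z": -0.02,"ax": 0,"ay": 0,"az": 0,"gripper": -1},{"x": 0,"y": 0,"z": -0.04,"ax": 0,"ay": 0,"az": 0,"gripper": -1},{"x": 0,"y": 0,"z": -0.065,"ax": 0,"ay": 0,"az": 0,"gripper": -1},{"x": 0,"y": 0,"z": -0.09,"ax": 0,"ay": 0,"az": 0,"gripper": -1}], newtons=50)

```text
clock: 27.15
tcp_pos: [0.5069, 0.2162, 0.1275]
tcp_rot: [-2.53, -1.862, 0.001]
contact_force: [0.4, -1.3, -0.1]
finger_gap: 0.0939
grasp_force: 0.0
```

apply_moves(steps=[{"x": -0.01,"y": 0,"z": -0.02,"ax": 0,"ay": 0,"az": 0,"gripper": -1},{"x": -0.025,"y": 0,"z": -0.04,"ax": 0,"ay": 0,"az": 0,"gripper": -1},{"x": -0.04,"y": 0,"z": -0.06,"ax": 0,"ay": 0,"az": 0,"gripper": -1},{"x": -0.055,"y": 0,"z": -0.08,"ax": 0,"ay": 0,"az": 0,"gripper": -1},{"x": -0.07,"y": 0,"z": -0.1,"ax": 0,"ay": 0,"az": 0,"gripper": -1},{"x": -0.08,"y": 0,"z": -0.11,"ax": 0,"ay": 0,"az": 0,"gripper": -1},{"x": -0.08,"y": 0,"z": -0.11,"ax": 0,"ay": 0,"az": 0,"gripper": -1},{"x": -0.08,"y": 0,"z": -0.11,"ax": 0,"ay": 0,"az": 0,"gripper": -1},{"x": -0.08,"y": 0,"z": -0.11,"ax": 0,"ay": 0,"az": 0,"gripper": -1},{"x": -0.08,"y": 0,"z": -0.11,"ax": 0,"ay": 0,"az": 0,"gripper": -1}], newtons=50)

```text
clock: 28.15
tcp_pos: [0.4828, 0.1403, 0.2356]
tcp_rot: [-2.529, -1.862, 0.003]
contact_force: [-0.4, 0.5, 0.6]
finger_gap: 0.0935
grasp_force: 0.0
```

```bash
python3 m.py
python3 - <<'E'
from h import *
im,K,P=cam("wrist");c=proj([.5067,.216,.07],K,P)[0].astype(int);print(c)
x,y=max(c[0]-100,0),max(c[1]-60,0);save("l",im,(x,y,x+200,y+170),3.5)
print((x,y),K[0,0]); np.savez("l.npz",im=im,K=K,P=P)
for r in regions_of("wrist","key")[:1]: print(r["score"],r["bbox"],cv2.minAreaRect((ray(np.argwhere(r["region"])[:,::-1],K,P,.086)[:,:2]*1000).astype(np.float32)))
E
```

```text
28.15 [0.4828 0.1403 0.2356] yaw 72.74 F [-0.4  0.5  0.6] M [0.054 0.005 0.008] tq6 0.001 0.0935414495990996 0.0
red ((505.0104675292969, 209.43870544433594), (11.729008674621582, 3.4567244052886963), 72.79239654541016)
[317 100]
(np.int64(217), np.int64(40)) 357.0001923094996
0.93 [64.4, 24.9, 187.8, 216.3] ((324.8423156738281, 245.17218017578125), (187.159912109375, 44.166683197021484), 36.06391906738281)
```

View pics/l.png

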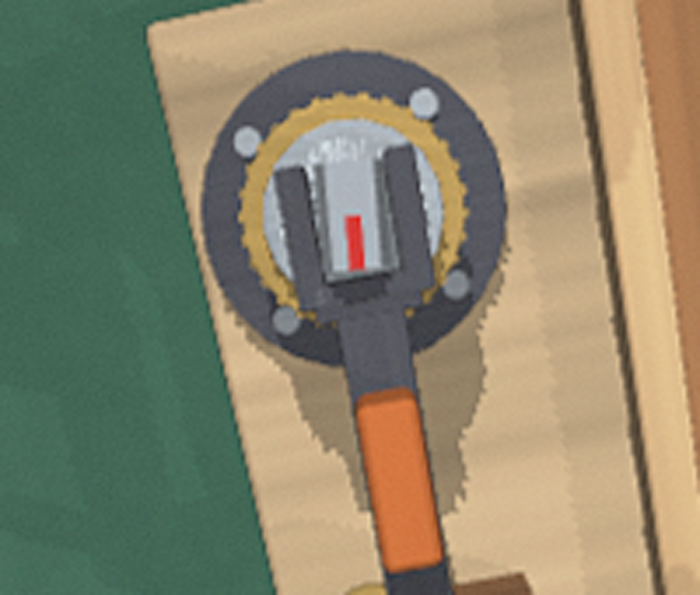

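The last picture shows the key home on the tang, its arm beside the peg and the barrel turned only about 7–9°. The final torque of 0.47–0.57 N m puts the nip at roughly 0.12–0.22 rad, inside the window, so I'm handing in.

```bash
python3 -c "
from station import *
print(job_done())"
```

```text
the job is handed in; nothing more can be done
None
```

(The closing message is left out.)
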